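# Hang the bench mallet in its ring

### The job

Take the wooden mallet out of its block stand and put it away in the empty ring bracket: handle first down through the ring, wherever along its bar the ring is clamped, past its spring pin, and eased home until the head sits flat on the ring. Do not hammer or force it, and leave the other tool, the pot and the tape roll where they are.

Things in the scene. Friction and masses are not known exactly. Their poses are not given: they have to be found in the camera images.
- mallet: Bench mallet, about 0.25 kg, upright, handle down, in the block stand. Dark wooden head 84 mm long (x axis), 38 mm wide (y axis), 45 mm tall; light round handle 22 mm in diameter, 100 mm long, under the head's middle, its last 14 mm tapering to a flat end 16 mm across. Origin: on the handle's axis at the underside of the head; z points up through the head.
- handle_tip (a point): The end of the mallet's handle, on its axis, 100 mm below the underside of the head.
- stand: Light wooden block 90 x 90 x 70 mm, fixed to the bench, with one upright hole 28 mm in diameter and 52 mm deep in the middle of its top, where the mallet stands loosely. Origin: centre of its underside; z up.
- ring_free: Empty ring bracket, fixed: wooden base 160 x 120 x 14 mm, post, level steel bar along the body's x axis 43 mm to its +y side. A blue ring (outer diameter 60 mm, bore 24.5 mm, 24 mm tall) is clamped to the bar; its level top, 140 mm above the bench, is the highest part. Origin: on the bench under bar_middle; z up. Post and bar are lower than the ring's top.
- ring_taken: A second bracket of the same make and size, fixed, in whose ring (at its bar's middle) the cone tool hangs. Origin: on the ring's axis at the bench; z up.
- cone_tool: Bystander: brass cone on a wooden handle, hanging in the other ring; cone 48 mm in diameter and 36 mm tall, so its top is 176 mm above the bench. Origin: on its axis at the underside of the cone; z up.
- pot: Bystander: loose white pot with brushes, 84 mm in diameter, 80 mm tall, brushes to 160 mm. Origin: centre of its underside.
- tape_roll: Bystander: loose roll of tan tape, outer diameter 72 mm, 22 mm tall, lying flat. Origin: centre of its underside.
- bar_middle (a point): Point of the empty bracket, 140 mm above the bench, level with the ring's top: middle of the ring's travel. The ring is clamped fast with its axis anywhere from 28 mm before to 28 mm beyond this point along ring_free's x axis (exactly on it in y). Where it is clamped is not measured: see or feel it.
- pin (a joint): Travel (m) of the brass spring pin in the empty ring's -y side, 12 mm below its top: 0 with the ring empty, poking 5 mm into the bore; about 0.002 to 0.005 with a handle through the ring. It yields sideways with 4 to 9 N and rubs on the handle, so the mallet hangs there half way and needs a light push (up to 12 N) all the way down, until the head stops dead on the ring.
There are look-alikes about, which are no part of the job. What is shaped like the ring_free but orange or red is not meant.

How it is judged (in metres and radians):
On the way, in this order (a step that is already met when the one before it is completed fails the run):
1. the mallet is drawn upwards clear of the block stand (z of handle_tip in the frame of stand above 0.075 m and angle between mallet's own z axis and vertical below 0.35 rad), for 0.1 s.
2. the handle has gone down into the empty ring and pushed its pin aside (z of handle_tip in the frame of bar_middle between -0.085 and -0.01 m and value of joint pin above 0.0015 m), for 0.05 s.
At the end, for the whole second after the job is handed in: The mallet hangs released, at rest, in the once empty ring, pin held aside: head's underside within 2 mm of the ring's top, within 33 mm of bar_middle along the bar and 4 mm across, upright within 0.05 rad; cone tool within 15 mm, pot and tape roll within 20 mm of their starts (z of mallet in the frame of bar_middle between -0.002 and 0.002 m and x of mallet in the frame of bar_middle between -0.033 and 0.033 m and y of mallet in the frame of bar_middle between -0.004 and 0.004 m and value of joint pin above 0.001 m and angle between mallet's own z axis and vertical below 0.05 rad and linear speed of mallet below 0.01 m/s and distance of cone_tool from where it was at the start of the episode below 0.015 m and distance of each of pot, tape_roll from where it was at the start of the episode below 0.02 m); the robot touches nothing.
It fails at once if the mallet is forced or hammered against the ring bracket (more than 35 N between them) (contact force between mallet and ring_free above 35 N).
It fails at once if the mallet is dropped on the bench (height (world z) of mallet below 0.08 m).
It fails at once if the cone tool is knocked out of place (distance of cone_tool from where it was at the start of the episode above 0.02 m).
It fails at once if the pot is pushed or tipped (distance of pot from where it was at the start of the episode above 0.03 m or angle between pot's own z axis and vertical above 0.3 rad).
It fails at once if the tape roll is pushed away (distance of tape_roll from where it was at the start of the episode above 0.03 m).
It also fails if it takes over 72 s, if anything falls off the work surface, if the arm or the gripper's body presses on something with over 40 N, if the wrist force passes 120 N, or if a joint passes its speed limit or range.

### The arm

A 6-joint arm with a two-finger parallel gripper is mounted at the origin on the work surface. World frame = base frame: x ahead of the robot, y to its left, z up, the work surface at z = 0. Lengths are in m, angles in degrees, forces in N, time in s.
With the tool pointing down it reaches from about 0.425 to 0.925 m from the base axis. Payload 12.5 kg.
Tool frame: the origin (TCP) lies at the very end of the fingers, on their centre line; the grasp point (between the pads) lies 19 mm behind it (manip.tcp_to_grasp is the distance from the TCP to the grasp point, in m); z points along the fingers, y is the direction in which the jaws open and shut (so a half turn about z gives the same grasp; the last joint's range is limited). The gripper opens to 85 mm and grips with 20 to 120 N. Pads are 22 mm wide; open, the fingers measure 114 mm over their backs; the gripper's body (76 mm by 85 mm) begins 54 mm behind the grasp point. The pads swing forward as they close: fully open they stand 13 mm farther back than shut.
Start: joints at [-6.05, 28.126, 89.318, -0, 62.55, -6.05], TCP at [0.625, 0, 0.231] pointing down, gripper open.
Joint ranges: [-177.58, 177.58], [-47.91, 125.51], [2.72, 160], [-65.01, 245.01], [3.68, 167.84], [-153.87, 153.87]. Speed limits (degrees/s): [127.2, 127.2, 159.86, 180, 180, 180].

### API

Orientations are given as [roll, pitch, yaw] about the fixed x, y, z axes, in that order (R = Rz(yaw) Ry(pitch) Rx(roll)).
In Python, from rig import manip, fingers, kin, get_obs, vision, order gives the robot as it stands. Calls block until the motion is done:
- manip.movep(position, orientation): joint-space move of the TCP to a pose.
- manip.servo_line(position, orientation=None, speed=0.15, contact_N=None): straight line of the TCP; orientation=None keeps the orientation; speed is the mean speed in m/s. With contact_N (N) it stops when the force on the tool has changed by that much, and returns True; else False.
- manip.set_joints(angles): joint-space move.
- fingers.let_go() and fingers.clamp(): open the fingers fully, or close them until they stop; the grip force is fixed at half the most.
- manip.dwell(seconds).
- kin.ik(position, orientation): joint angles nearest the present ones, or None.
- get_obs(): the state.
- vision.snapshot(name): name is "scene" or "side" or "wrist"; returns a dict with "color" (420x560x3 uint8, blue, green, red), "z_map" (420x560 float32, m along the optical axis (not along the pixel's ray), 0 where there is no reading), "intrinsics" (3x3 intrinsics, pixels), "D" ([k1, k2, p1, p2, k3] as OpenCV has them; the pictures are not rectified), "R" (3x3) and "t" (3): a world point X has camera coordinates R X + t. Camera axes: x right, y down, z forward; pixel columns grow to the right and rows downward; lengths in m; the calibration is good to about 2 mm. A picture is of the moment at which its call begins.
A pose or a line that the arm cannot do raises manip.Unreachable and nothing moves.
- order.finish_job(): hands the job in, once; it reports no verdict.
The state is a dict: "clock": time; "joints": joint angles; "joint_vel": joint speeds; "tau": joint torques, N m; "eef_pos": TCP position; "orientation": TCP orientation; "wrist_force": force on the tool from outside, world axes, zero at the start; "moment": the same for the moment, N m; "width": finger opening in m.
Only numpy, scipy, OpenCV 4.12 (cv2) and the standard library are available. Lean on these libraries where they do the work, as an engineer would, in place of code of your own. Each camera call takes 0.05 s, during which the arm holds its last target.

## Working session

There is one attempt and no reset: what is moved stays moved. The work goes in short steps, each a Python script; the robot and the scene stay as the last script left them, time stands still between calls to the robot, and variables do not carry over. Pictures are saved under pics/ and viewed, and the job is handed in when it is done.

```bash
ls; mkdir -p pics
python3 - <<'E'
from rig import manip, fingers, kin, get_obs, vision, order
import cv2,pickle
o=get_obs();print(o['clock'],o['eef_pos'],o['orientation'],o['width'],manip.tcp_to_grasp)
for n in("scene","side","wrist"):
    s=vision.snapshot(n);pickle.dump(s,open(f"{n}0.pkl","wb"));cv2.imwrite(f"pics/{n}0.png",s["color"])
    print(n,s["intrinsics"].tolist(),s["D"],-s["R"].T@s["t"])
E
```

```text
pics
0.0 [6.24777563e-01 3.46473177e-05 2.30723075e-01] [-1.79936360e+02 -4.88095865e-03  9.00012919e+01] 0.08525643860833458 0.0187
scene [[534.9443409378604, 0.0, 274.20183448189454], [0.0, 534.9443409378604, 199.0475833321729], [0.0, 0.0, 1.0]] [0.04854738 0.         0.         0.         0.        ] [0.87761363 0.45270081 1.11957361]
side [[507.36088101888157, 0.0, 284.18128024203963], [0.0, 507.36088101888157, 206.99250697514896], [0.0, 0.0, 1.0]] [0.00046419 0.         0.         0.         0.        ] [ 0.05906122 -0.74903608  0.98345612]
wrist [[314.2840308295657, 0.0, 283.52527452174706], [0.0, 314.2840308295657, 214.46654299674069], [0.0, 0.0, 1.0]] [-0.06892638  0.          0.          0.          0.        ] [0.6251384  0.08400933 0.37444302]
```

View pics/scene0.png

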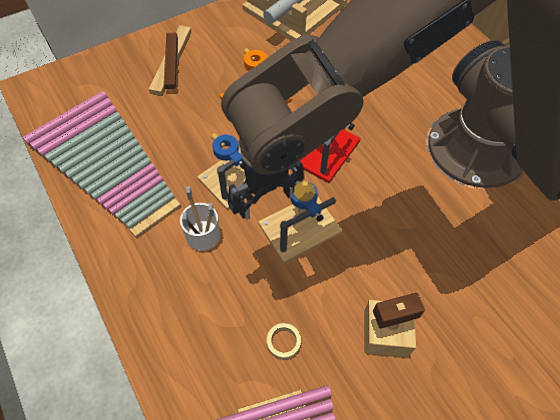

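View pics/side0.png

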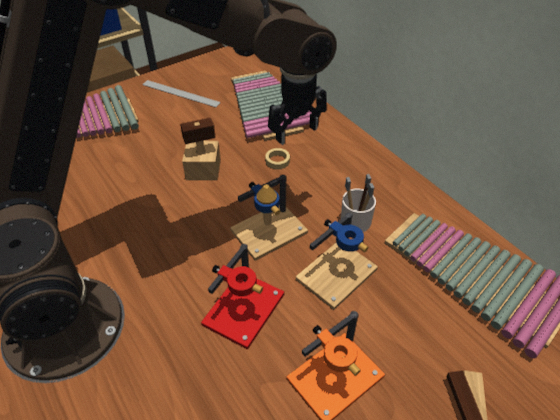

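View pics/wrist0.png

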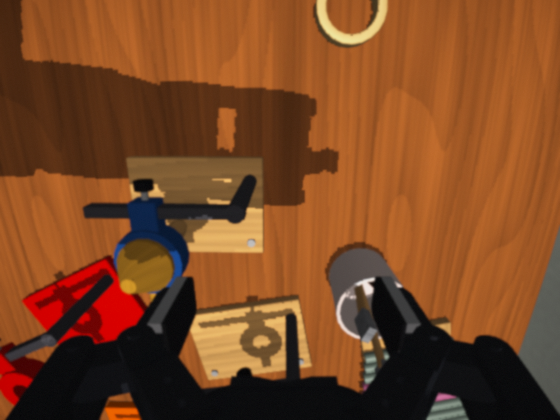

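The mallet stands at scene (400,312) and side (198,140). There are three empty ring brackets: blue at side (349,236), red at (241,280) and orange at (340,350). A fourth bracket, at side (266,200), holds the brass cone. The blue empty one fits `ring_free`. I'll confirm it in a crop and measure.

```bash
cat > h.py <<'E'
import numpy as np,cv2,pickle
def ld(n): return pickle.load(open(n+".pkl","rb"))
def ray(s,uv,z):
    uv=np.asarray(uv,float).reshape(-1,1,2)
    n=cv2.undistortPoints(uv,s["intrinsics"],s["D"]).reshape(-1,2)
    d=np.c_[n,np.ones(len(n))]@s["R"]; c=-s["R"].T@s["t"]
    return c+d*((z-c[2])/d[:,2])[:,None]
def proj(s,P):
    return cv2.projectPoints(np.asarray(P,float).reshape(-1,3),cv2.Rodrigues(s["R"])[0],s["t"],s["intrinsics"],s["D"])[0].reshape(-1,2)
def cloud(s):
    zz=s["z_map"];v,u=np.mgrid[:zz.shape[0],:zz.shape[1]]
    n=cv2.undistortPoints(np.stack([u,v],-1).reshape(-1,1,2).astype(float),s["intrinsics"],s["D"]).reshape(-1,2)
    X=(np.c_[n,np.ones(len(n))]*zz.reshape(-1,1)-s["t"])@s["R"]
    X[zz.ravel()==0]=np.nan
    return X.reshape(*zz.shape,3)
def circ(P):
    A=np.c_[2*P[:,:2],np.ones(len(P))];b=(P[:,:2]**2).sum(1)
    x=np.linalg.lstsq(A,b,rcond=None)[0];return x[:2],np.sqrt(x[2]+x[0]**2+x[1]**2)
E
python3 - <<'E'
from h import *
s=ld("side0");c=cloud(s);sc=ld("scene0");cs=cloud(sc)
hsv=cv2.cvtColor(s["color"],cv2.COLOR_BGR2HSV)
blue=cv2.inRange(hsv,(100,120,40),(130,255,255))>0
roi=np.zeros_like(blue);roi[210:265,300:380]=1
m=blue&roi
print("blue z pct",np.nanpercentile(c[m][:,2],[5,50,80,95,99]))
top=m&(abs(c[...,2]-.14)<.005)
P=c[top];print("top pts",len(P),P.min(0),P.max(0))
# dark head
for n,ss,cc,r in(("scene",sc,cs,(280,340,360,440)),("side",s,c,(110,150,170,225))):
    h=cv2.cvtColor(ss["color"],cv2.COLOR_BGR2HSV)
    z=cc[...,2];mm=np.zeros(z.shape,bool);mm[r[0]:r[1],r[2]:r[3]]=1
    d=mm&(z>.1)&(z<.2);print(n,"z pct",np.percentile(z[d],[1,25,50,75,99]),d.sum())
    zt=np.percentile(z[d],95);t=(d&(z>zt-.006)).astype(np.uint8)
    k=max(cv2.findContours(t,0,1)[0],key=cv2.contourArea).reshape(-1,2)
    Q=ray(ss,k,zt)[:,:2].astype(np.float32);print("zt",zt,cv2.minAreaRect(Q*1000))
cv2.imwrite("pics/cropring.png",cv2.resize(s["color"][190:320,270:400],None,fx=4.5,fy=4.5,interpolation=2))
cv2.imwrite("pics/cropmal.png",np.hstack([cv2.resize(sc["color"][270:370,340:440],(390,390),interpolation=2),cv2.resize(s["color"][100:200,150:250],(390,390),interpolation=2)]))
E
```

```text
blue z pct [0.12279429 0.13967247 0.14159932 0.14314943 0.14412074]
top pts 468 [ 0.56474275 -0.27022642  0.13503969] [ 0.62195725 -0.1908712   0.14483408]
scene z pct [0.12260706 0.15594953 0.16229743 0.16390909 0.16725479] 1221
zt 0.16579461291742384 ((499.96380615234375, 275.91156005859375), (37.70085144042969, 84.42063903808594), 74.97362518310547)
side z pct [0.10384663 0.13662649 0.15435777 0.16360908 0.16802403] 710
zt 0.16672762384706674 ((493.5257873535156, 267.45819091796875), (42.346229553222656, 83.65929412841797), 75.15768432617188)
```

View pics/cropring.png

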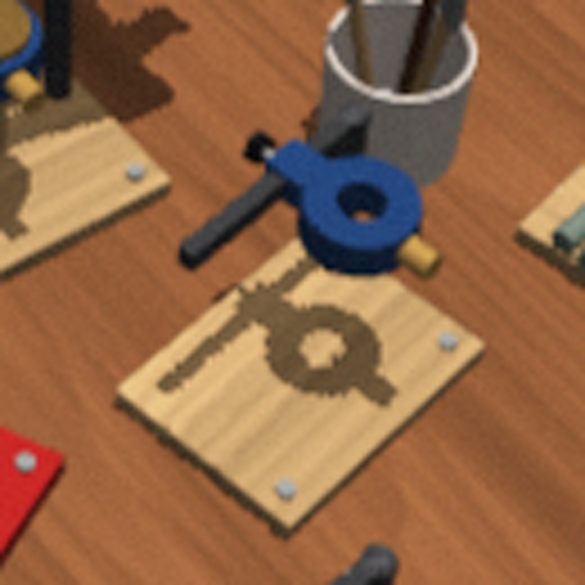

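View pics/cropmal.png

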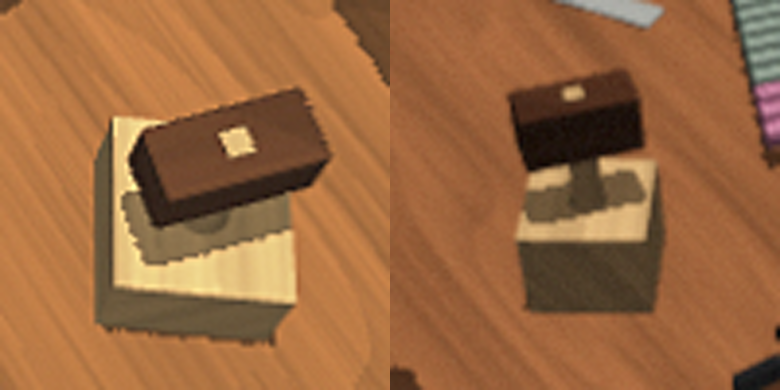

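The crop shows a blue ring, empty, with its brass pin at the crop's lower right and its post end next to the white pot. The second crop shows the mallet head, with its light inlay, above the stand. Next come rough positions from these two views, to plan close wrist looks.

Run:
```python
from h import *
s=ld("side0");c=cloud(s);sc=ld("scene0");cs=cloud(sc);w=ld("wrist0")
print("wrist R",w["R"].round(3).tolist())
# inlay
for n,ss,r in(("scene",sc,(290,330,370,425)),("side",s,(112,140,178,218))):
    h=cv2.cvtColor(ss["color"],cv2.COLOR_BGR2HSV)[r[0]:r[1],r[2]:r[3]]
    m=cv2.inRange(h,(0,0,140),(40,140,255));nn,l,st,ce=cv2.connectedComponentsWithStats(m)
    for i in range(1,nn):
        if st[i,4]>8: print(n,st[i],ray(ss,ce[i]+[r[2],r[0]],.163).round(4))
hsv=cv2.cvtColor(s["color"],cv2.COLOR_BGR2HSV)
blue=cv2.inRange(hsv,(100,120,40),(130,255,255))>0
# ring bore hole & outer in side
m=blue.copy();m[:, :300]=0;m[:,380:]=0;m[:205]=0;m[270:]=0
k,hi=cv2.findContours(m.astype(np.uint8),cv2.RETR_CCOMP,cv2.CHAIN_APPROX_NONE)
for q in k:
    if len(q)>8:
        Q=ray(s,q.reshape(-1,2),.14);print(len(q),Q.min(0)[:2],Q.max(0)[:2],circ(Q))
# base corners: yellow base of blue ring
b=cv2.inRange(hsv,(12,60,90),(32,200,255));b[:,:290]=0;b[:240]=0;b[305:]=0;b[:,378:]=0
k=max(cv2.findContours(b,0,1)[0],key=cv2.contourArea).reshape(-1,2)
R=cv2.minAreaRect((ray(s,k,.014)[:,:2]*1000).astype(np.float32));print("base",R)
# pot and cone
def at(cc,r,lo,hi):
    X=cc[r[0]:r[1],r[2]:r[3]].reshape(-1,3);X=X[(X[:,2]>lo)&(X[:,2]<hi)];return X.min(0).round(3),X.max(0).round(3)
print("pot side",at(c,(170,225,338,380),.05,.18));print("pot scene",at(cs,(180,250,178,222),.05,.18))
print("cone side",at(c,(182,212,252,282),.14,.18))
print("tape",at(cs,(320,360,262,304),.012,.03))
```

```text
wrist R [[1.0, -0.0, -0.002], [0.0, -0.945, 0.326], [-0.002, -0.326, -0.945]]
scene [  0  10  13  30 159] [[0.5503 0.2616 0.163 ]]
scene [26 12 10  9 53] [[0.4971 0.2747 0.163 ]]
scene [12 38  6  2 10] [[0.5486 0.2943 0.163 ]]
side [16 10  6  4 19] [[0.4962 0.2759 0.163 ]]
93 [ 0.55372122 -0.27935871] [ 0.62264902 -0.19190579] (array([ 0.58601723, -0.23750892]), np.float64(0.035509330245407374))
16 [ 0.58212891 -0.25533863] [ 0.59484533 -0.24039115] (array([ 0.58818346, -0.24793439]), np.float64(0.007026855342214389))
base ((574.562744140625, -231.06553649902344), (186.37274169921875, 218.43751525878906), 55.059452056884766)
pot side (array([ 0.592, -0.218,  0.05 ]), array([ 0.766, -0.089,  0.162]))
pot scene (array([ 0.64 , -0.189,  0.05 ]), array([ 0.767, -0.084,  0.158]))
cone side (array([ 0.479, -0.071,  0.14 ]), array([0.538, 0.009, 0.178]))
tape (array([0.658, 0.149, 0.012]), array([0.729, 0.22 , 0.028]))
```

Run:
```python
from rig import manip, fingers, kin, get_obs, vision, order
import cv2,pickle
for n,p in(("ringw",(.587,-.245,.24)),("malw",(.497,.275,.263))):
    manip.movep(p,[180,0,165]);manip.dwell(.3)
    s=vision.snapshot("wrist");pickle.dump(s,open(n+".pkl","wb"));cv2.imwrite(f"pics/{n}.png",s["color"])
    o=get_obs();print(o['clock'],o['eef_pos'],o['orientation'],o['joints'])
    for m in("scene","side"):
        if n=="malw" : s=vision.snapshot(m);pickle.dump(s,open(m+"1.pkl","wb"));cv2.imwrite(f"pics/{m}1.png",s["color"])
```

```text
2.0083 [ 0.5870905  -0.24476633  0.24003867] [-1.79998743e+02  3.43149738e-03  1.65013210e+02] [-2.85785705e+01  2.85859651e+01  8.70586908e+01 -4.60355195e-04
  6.43517134e+01 -1.03591581e+02]
4.2667 [0.49714717 0.27474671 0.26296289] [-1.79995599e+02 -4.08660151e-03  1.64974673e+02] [ 2.22652016e+01  2.16832815e+01  9.51223716e+01 -1.14862725e-03
  6.32002643e+01 -5.27089531e+01]
```

View pics/ringw.png

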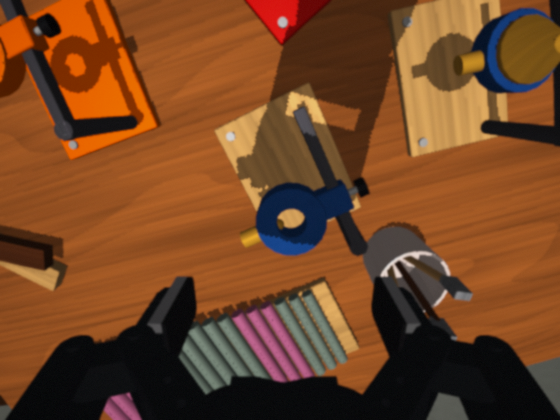

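View pics/malw.png

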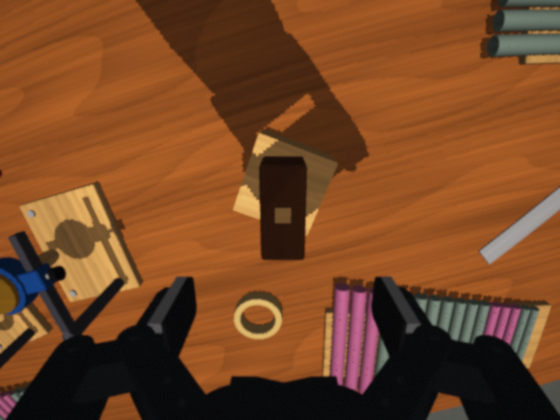

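View pics/scene1.png

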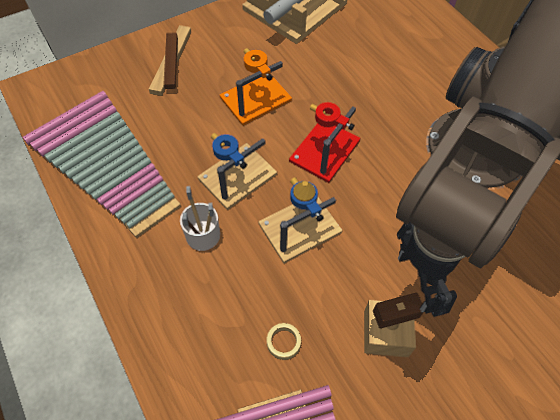

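Wrist views: the blue ring's bore is at (291,218) with its pin at (250,238). The head lies upright in the picture, with its inlay at (283,215). Measuring both, with scene and side as cross-checks.

Run:
```python
from h import *
w=ld("ringw");m=ld("malw");sc=ld("scene1");s=ld("side1")
def ring(ss,r,n):
    hsv=cv2.cvtColor(ss["color"],cv2.COLOR_BGR2HSV);g=np.zeros(hsv.shape[:2],np.uint8);g[r[0]:r[1],r[2]:r[3]]=1
    b=(cv2.inRange(hsv,(100,100,30),(130,255,255))>0)&(g>0)
    V=hsv[...,2][b];print(n,"V pct",np.percentile(V,[5,25,50,75,95]))
    c=cloud(ss);t=(b&(c[...,2]>.132)).astype(np.uint8)
    k,_=cv2.findContours(t,cv2.RETR_CCOMP,cv2.CHAIN_APPROX_NONE)
    for q in k:
        if len(q)>15:
            Q=ray(ss,q.reshape(-1,2),.14);print("  contour",len(q),circ(Q), q.reshape(-1,2).mean(0))
    # robust outer circle r=30: least squares fixed radius w/ soft loss
    from scipy.optimize import least_squares
    q=max(k,key=len).reshape(-1,2);Q=ray(ss,q,.14)[:,:2]
    f=least_squares(lambda x:np.hypot(*(Q-x).T)-.0297,np.median(Q,0),loss='cauchy',f_scale=.0007)
    print("  outer",f.x)
ring(w,(175,260,250,330),"wrist");ring(sc,(125,170,205,245),"scene");ring(s,(205,265,325,375),"side")
def inlay(ss,r,n):
    h=cv2.cvtColor(ss["color"],cv2.COLOR_BGR2HSV)[r[0]:r[1],r[2]:r[3]]
    v=h[...,2];b=(v>(90)).astype(np.uint8);nn,l,st,ce=cv2.connectedComponentsWithStats(b)
    for i in range(1,nn):print(n,st[i].tolist(),ray(ss,ce[i]+[r[2],r[0]],.163).round(4))
inlay(m,(195,235,268,300),"wrist");inlay(sc,(300,315,390,412),"scene");inlay(s,(112,140,182,214),"side")
hsv=cv2.cvtColor(m["color"],cv2.COLOR_BGR2HSV)
c=cloud(m);t=((c[...,2]>.155)&(c[...,2]<.172));t[:140]=0;t[270:]=0;t[:,:250]=0;t[:,320:]=0
k=max(cv2.findContours(t.astype(np.uint8),0,1)[0],key=cv2.contourArea).reshape(-1,2)
print("head",cv2.minAreaRect((ray(m,k,.163)[:,:2]*1000).astype(np.float32)))
P=c[t];A=np.c_[P[:,:2]-P[:,:2].mean(0),np.ones(len(P))];print("plane",np.linalg.lstsq(A,P[:,2],rcond=None)[0])
# pin direction wrist
h=cv2.inRange(hsv:=cv2.cvtColor(w["color"],cv2.COLOR_BGR2HSV),(15,120,120),(32,255,255));h[:225]=0;h[255:]=0;h[:,:235]=0;h[:,262:]=0
y,x=np.nonzero(h);print("pin",x.mean(),y.mean(),ray(w,[x.mean(),y.mean()],.128))
```

```text
wrist V pct [ 41.  64.  66.  67. 137.]
  contour 222 (array([ 0.59352202, -0.23804127]), np.float64(0.03031619159226924)) [294.7972973  216.94594595]
  contour 82 (array([ 0.59324666, -0.24057754]), np.float64(0.01215529723223514)) [290.45121951 220.2195122 ]
  outer [ 0.59432775 -0.23969899]
scene V pct [ 62.   104.75 148.   151.   155.  ]
  contour 84 (array([ 0.59597173, -0.22636163]), np.float64(0.033670098849351855)) [227.77380952 148.41666667]
  contour 29 (array([ 0.59795482, -0.236222  ]), np.float64(0.012629412675149589)) [225.17241379 144.96551724]
  outer [ 0.59870884 -0.2355227 ]
side V pct [ 38.  46. 115. 122. 126.]
  contour 86 (array([ 0.58949823, -0.23446264]), np.float64(0.03320572041979581)) [346.05813953 233.37209302]
  contour 30 (array([ 0.59236495, -0.24313347]), np.float64(0.011631955912918126)) [349.9        234.93333333]
  outer [ 0.59199667 -0.2404025 ]
wrist [7, 13, 16, 15, 218] [[0.4974 0.2734 0.163 ]]
scene [6, 2, 10, 8, 48] [[0.4973 0.2749 0.163 ]]
side [0, 0, 32, 12, 278] [[0.5115 0.3052 0.163 ]]
side [13, 11, 4, 2, 7] [[0.4959 0.2761 0.163 ]]
side [0, 25, 2, 3, 4] [[0.4366 0.2413 0.163 ]]
side [27, 26, 5, 2, 6] [[0.4967 0.1966 0.163 ]]
head ((495.580322265625, 273.9716491699219), (37.68152618408203, 83.84983825683594), 74.77308654785156)
plane [ 0.00733366 -0.00097343  0.1637225 ]
pin 249.67518248175182 238.16423357664235 [[ 0.60455436 -0.28053107  0.128     ]]
```

Run:
```python
from rig import manip, fingers, kin, get_obs, vision, order
import cv2,pickle
g=[180,0,164.9]
manip.servo_line((.4972,.2738,.19),g,.15)
print(manip.servo_line((.4972,.2738,.124),g,.08,contact_N=6))
fingers.clamp();o=get_obs();print(o['clock'],o['eef_pos'],o['width'],o['wrist_force'],o['moment'])
manip.servo_line((.4972,.2738,.31),g,.1);manip.dwell(.3)
o=get_obs();print(o['clock'],o['eef_pos'],o['width'],o['wrist_force'],o['moment'])
for m in("scene","side","wrist"):
    s=vision.snapshot(m);pickle.dump(s,open(m+"2.pkl","wb"));cv2.imwrite(f"pics/{m}2.png",s["color"])
```

```text
False
6.475 [0.49732064 0.27379859 0.12438347] 0.03734711126172141 [-0.95453397 -1.43279287  4.86435932] [-0.25008965  0.21963189 -0.02123397]
8.7833 [0.49719087 0.27380059 0.30989621] 0.03722461572105291 [ 0.27303877  0.26744008 -2.77610696] [ 0.05186588 -0.00523944 -0.01925387]
```

View pics/side2.png

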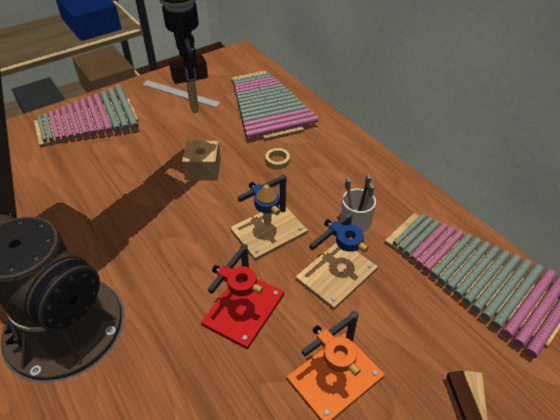

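View pics/scene2.png

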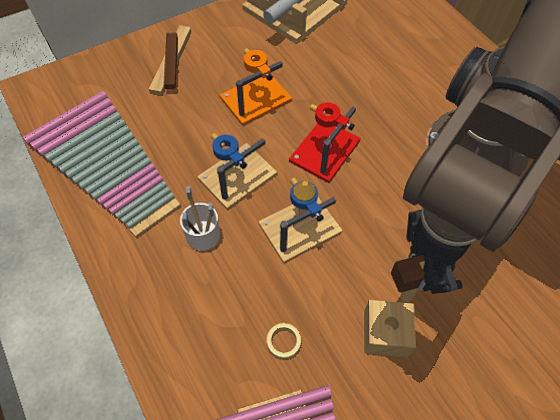

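View pics/wrist2.png

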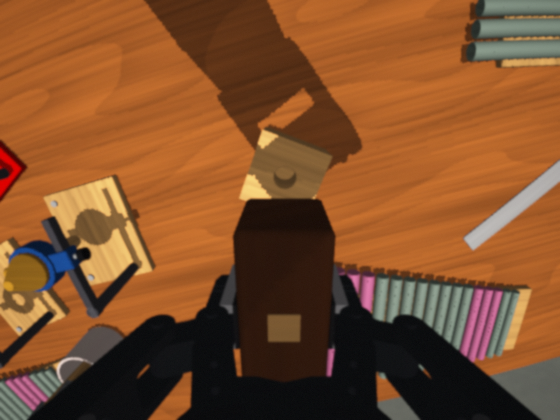

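The mallet is held cleanly, with the handle visible in both fixed views and the stand empty. I'll carry it over the ring and compare tip and ring within the same images.

Run:
```python
from rig import manip, fingers, kin, get_obs, vision, order
import cv2,pickle
g=[180,0,164.9]
manip.movep((.5935,-.240,.31),g);manip.servo_line((.5935,-.240,.262),g,.08);manip.dwell(.4)
o=get_obs();print(o['clock'],o['eef_pos'],o['orientation'],o['width'],o['wrist_force'])
for m in("scene","side","wrist"):
    s=vision.snapshot(m);pickle.dump(s,open(m+"3.pkl","wb"));cv2.imwrite(f"pics/{m}3.png",s["color"])
    if m!="wrist":
        a=(100,190,200)if m=="scene" else (130,260,290)
        cv2.imwrite(f"pics/{m}3c.png",cv2.resize(s["color"][a[0]-30:a[0]+120,a[1]-40:a[1]+110],(600,600),interpolation=2))
```

```text
11.975 [ 0.59351954 -0.24002245  0.26220039] [-1.79997455e+02  1.66396949e-02  1.64897483e+02] 0.037688161785213406 [ 0.22944674 -0.47412894 -3.50068585]
```

View pics/side3.png

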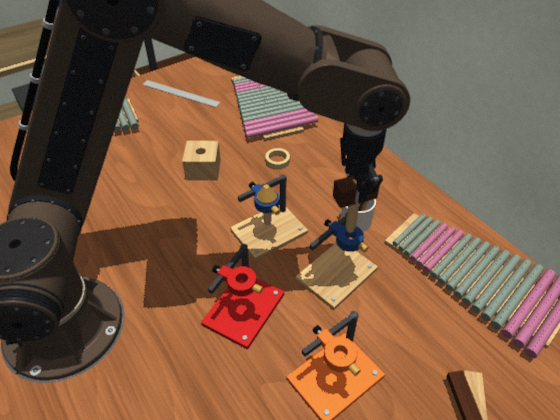

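View pics/scene3.png

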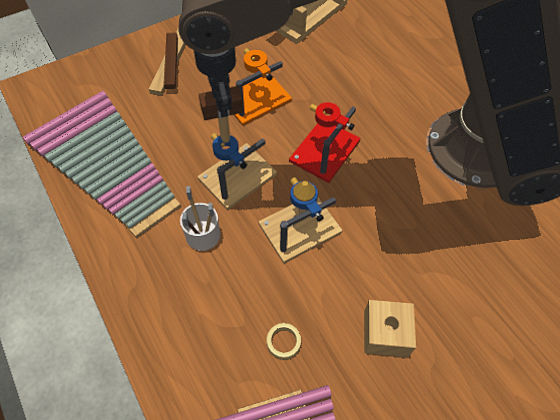

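View pics/wrist3.png

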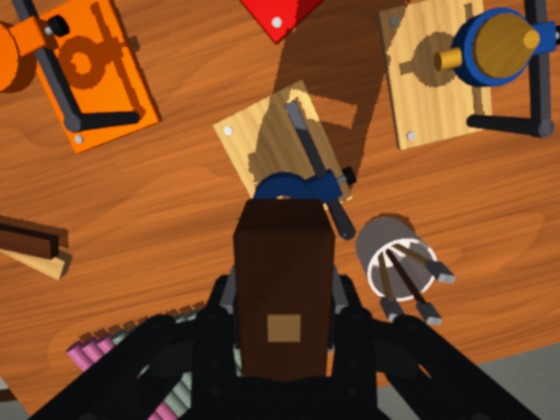

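Run:
```python
from h import *
w=ld("wrist3");print("brush",ray(w,[[387,312],[433,320],[450,277]],.158).round(3))
for n,r in(("side3",(195,250,335,370)),("scene3",(105,160,210,250))):
    s=ld(n);c=cloud(s);X=c[r[0]:r[1],r[2]:r[3]]
    h=cv2.cvtColor(s["color"],cv2.COLOR_BGR2HSV)[r[0]:r[1],r[2]:r[3]]
    m=cv2.inRange(h,(8,30,60),(35,200,255))>0
    m&=(X[...,2]>.15)&(X[...,2]<.27)
    # width per row
    for v in range(r[1]-r[0]):
        u=np.nonzero(m[v])[0]
        if len(u): print(n,v+r[0],u.min()+r[2],u.max()+r[2],len(u),X[v][m[v]].mean(0).round(4))
    a=(r[0],r[2]);cv2.imwrite(f"pics/{n}z.png",cv2.resize(s["color"][r[0]-15:r[1]+5,r[2]-20:r[3]+20],None,fx=8,fy=8,interpolation=cv2.INTER_NEAREST))
```

```text
brush [[ 0.715 -0.171  0.158]
 [ 0.737 -0.129  0.158]
 [ 0.693 -0.109  0.158]]
side3 199 335 335 1 [ 0.5532 -0.2249  0.261 ]
side3 203 356 358 2 [ 0.5848 -0.2559  0.2571]
side3 204 338 358 6 [ 0.5828 -0.2475  0.2483]
side3 205 350 358 9 [ 0.5868 -0.2467  0.2423]
side3 206 348 358 11 [ 0.587  -0.2442  0.2371]
side3 207 340 358 12 [ 0.5833 -0.2452  0.2372]
side3 208 348 358 10 [ 0.5874 -0.2448  0.2315]
side3 209 348 357 10 [ 0.5864 -0.2445  0.2289]
side3 210 348 358 11 [ 0.5872 -0.2456  0.2264]
side3 211 348 357 10 [ 0.5868 -0.245   0.223 ]
side3 212 348 357 10 [ 0.5866 -0.2456  0.2207]
side3 213 347 357 11 [ 0.5867 -0.2445  0.2167]
side3 214 347 357 11 [ 0.5866 -0.245   0.2141]
side3 215 347 357 11 [ 0.5872 -0.2448  0.2105]
side3 216 347 357 11 [ 0.5868 -0.2456  0.2084]
side3 217 347 356 10 [ 0.5855 -0.2459  0.2064]
side3 218 347 356 10 [ 0.5867 -0.2452  0.2019]
side3 219 347 356 10 [ 0.5863 -0.246   0.1998]
side3 220 346 356 11 [ 0.5868 -0.2444  0.1949]
side3 221 346 356 11 [ 0.5867 -0.245   0.1924]
side3 222 346 356 11 [ 0.5865 -0.2456  0.1899]
side3 223 346 356 11 [ 0.5872 -0.2453 
[... 1012 characters left out ...]
220 229 10 [ 0.5958 -0.2316  0.2085]
scene3 128 220 229 10 [ 0.5962 -0.2312  0.2057]
scene3 129 220 229 10 [ 0.5965 -0.2312  0.2024]
scene3 130 220 229 10 [ 0.5964 -0.2322  0.1979]
scene3 131 220 229 10 [ 0.5965 -0.2325  0.1941]
scene3 132 220 229 10 [ 0.5971 -0.2319  0.1916]
scene3 133 220 229 10 [ 0.5973 -0.232   0.1882]
scene3 134 221 230 9 [ 0.5956 -0.232   0.1836]
scene3 135 221 229 9 [ 0.5972 -0.231   0.1822]
scene3 136 221 229 9 [ 0.5976 -0.2306  0.1793]
scene3 137 221 229 9 [ 0.5972 -0.2324  0.1735]
scene3 138 222 229 8 [ 0.5964 -0.2319  0.1699]
scene3 139 222 228 7 [ 0.598  -0.2317  0.1675]
scene3 140 223 228 6 [ 0.5971 -0.2318  0.1633]
scene3 141 224 227 4 [ 0.5973 -0.232   0.1595]
```

View pics/side3z.png

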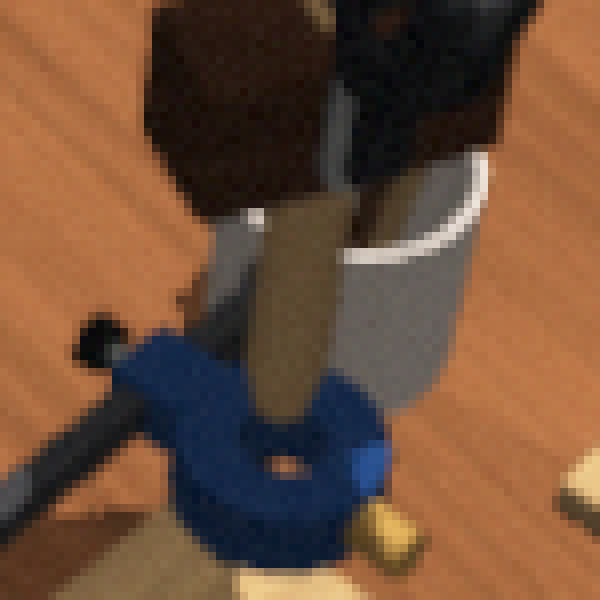

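View pics/scene3z.png

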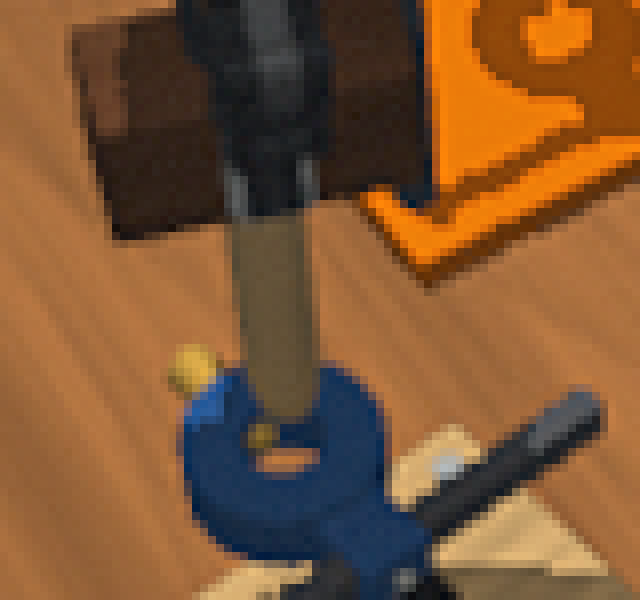

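Both views put the handle's axis at about (0.593, -0.2395), vertical and on the TCP line. The ring estimates still scatter, because some bore wall got into the contours, so I'll refit on the ring's evenly lit top face only.

Run:
```python
from h import *
from scipy.optimize import least_squares
for n,r in(("ringw",(175,260,250,330)),("scene1",(125,170,205,245)),("side1",(205,265,325,375))):
    s=ld(n);f=4;img=cv2.resize(s["color"],None,fx=f,fy=f,interpolation=cv2.INTER_CUBIC)
    hsv=cv2.cvtColor(img,cv2.COLOR_BGR2HSV);b=cv2.inRange(hsv,(100,100,30),(130,255,255))>0
    g=np.zeros_like(b);g[r[0]*f:r[1]*f,r[2]*f:r[3]*f]=1;b&=g
    V=hsv[...,2].astype(float);hist=np.bincount(hsv[...,2][b],minlength=256);mode=hist[10:].argmax()+10
    wall=.6*mode if n=="ringw" else (105 if n=="scene1" else 45)
    t=(b&(V>(mode+wall)/2)&(V<mode*2.4)).astype(np.uint8)
    k,h=cv2.findContours(t,cv2.RETR_CCOMP,cv2.CHAIN_APPROX_NONE)
    i=max(range(len(k)),key=lambda j:cv2.contourArea(k[j]))
    holes=[q for j,q in enumerate(k) if h[0][j][3]==i]; hole=max(holes,key=cv2.contourArea)
    px=lambda q:(q.reshape(-1,2)+.5)/f-.5
    out=[]
    for q,R in((k[i],.03),(hole,.01225)):
        Q=ray(s,px(q),.14)[:,:2]
        x0=np.r_[circ(ray(s,px(hole),.14))[0],R]
        F=least_squares(lambda x:np.hypot(*(Q-x[:2]).T)-x[2],x0,loss='cauchy',f_scale=.0006)
        out.append(F.x.round(4))
    print(n,mode,out)
    v=img.copy();cv2.drawContours(v,[k[i],hole],-1,(0,255,255),1);cv2.imwrite(f"pics/fit_{n}.png",cv2.resize(v[r[0]*f:r[1]*f,r[2]*f:r[3]*f],(300,300)))
cv2.imwrite("pics/fit.png",np.hstack([cv2.imread(f"pics/fit_{n}.png")[:, :260] for n in("ringw","scene1","side1")]))
```

```text
ringw 66 [array([ 0.5954, -0.2407,  0.0289]), array([ 0.5951, -0.2406,  0.0131])]
scene1 149 [array([ 0.5974, -0.2385,  0.0281]), array([ 0.5973, -0.2385,  0.0135])]
side1 123 [array([ 0.5941, -0.2404,  0.0289]), array([ 0.5941, -0.2406,  0.0128])]
```

View pics/fit.png

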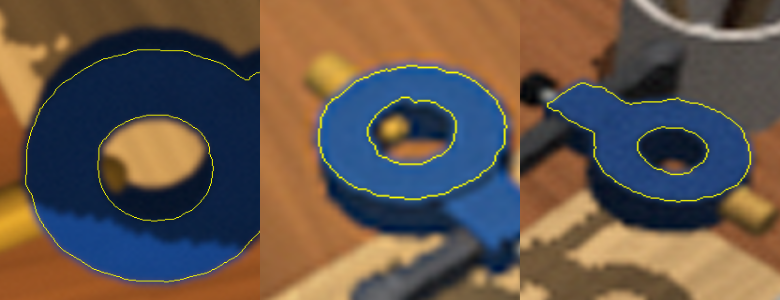

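Run:
```python
from h import *
A=[];B=[]
for n,pts,ring in(("side3",[(v,(a+b)/2) for v,a,b in((212,348,357),(214,347,357),(216,347,357),(218,347,356),(220,346,356),(222,346,356),(224,346,355))],(.5941,-.2405)),
 ("scene3",[(v,(a+b)/2) for v,a,b in((119,219,228),(121,219,228),(123,219,228),(126,220,229),(128,220,229),(130,220,229),(132,220,229),(134,220.5,229.5))],(.5973,-.2385))):
    s=ld(n);p=np.array(pts);P0=np.array([.593,-.2395])
    c=(-s["R"].T@s["t"])[:2];d=P0-c;d/=np.linalg.norm(d);l=np.array([-d[1],d[0]])
    # expected column of vertical axis at P0 on these rows
    zz=np.linspace(.15,.27,100);q=proj(s,np.c_[np.tile(P0,(100,1)),zz])
    z=np.interp(p[:,0],q[::-1,1],zz[::-1])
    L=[(ray(s,(u,v),zi)[0,:2]-P0)@l for (v,u),zi in zip(p,z)]
    print(n,"lateral of handle vs P0 (mm)",np.round(np.array(L)*1e3,2).tolist(),"ring lateral",1e3*((np.array(ring)-P0)@l))
    A.append(l);B.append((np.array(ring)-P0)@l-np.mean(L))
print("move needed",np.linalg.solve(A,B))
```

```text
side3 lateral of handle vs P0 (mm) [0.0, 0.43, -0.17, 0.26, 0.69, 0.08, 0.52] ring lateral -1.4828651630910812
scene3 lateral of handle vs P0 (mm) [-0.41, 0.11, 0.64, -0.72, -0.19, 0.34, 0.88, 0.33] ring lateral 3.59666404864748
move needed [0.00455397 0.00193822]
```

Run:
```python
from rig import manip, fingers, kin, get_obs, vision, order
import cv2,pickle
import numpy as np
g=[180,0,164.9]
manip.servo_line((.5965,-.239,.251),g,.05);manip.dwell(.3)
o=get_obs();print(o['clock'],o['eef_pos'],o['wrist_force'])
im=[]
for m,r in(("scene",(125,165,205,245)),("side",(212,252,328,368))):
    s=vision.snapshot(m);pickle.dump(s,open(m+"4.pkl","wb"))
    im.append(cv2.resize(s["color"][r[0]:r[1],r[2]:r[3]],(400,400),interpolation=2))
cv2.imwrite("pics/over4.png",np.hstack(im))
```

```text
12.8 [ 0.59651605 -0.23903348  0.2511758 ] [ 0.55238393  0.34777349 -3.21401059]
```

View pics/over4.png

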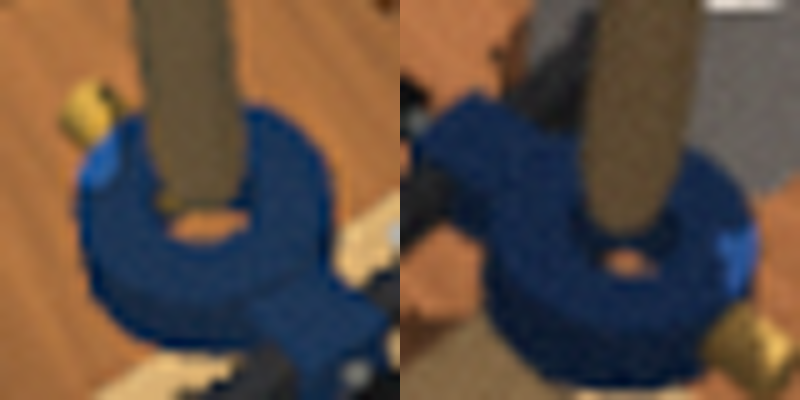

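Scene crop: the handle sits about 1 px left of the bore's middle. Side crop: it's centred. I'll shift 0.7 mm and ease in with a contact guard.

Run:
```python
from rig import manip, fingers, kin, get_obs, vision, order
g=[180,0,164.9]
manip.servo_line((.5971,-.2393,.251),g,.03)
hit=manip.servo_line((.5971,-.2393,.2365),g,.02,contact_N=5)
o=get_obs();print(hit,o['clock'],o['eef_pos'],o['wrist_force'],o['moment'])
```

```text
False 14.025 [ 0.59715499 -0.23932885  0.23663523] [ 0.21188453 -0.64781587 -3.22094178] [-0.00035054 -0.0403124  -0.03519854]
```

Run:
```python
from rig import manip, fingers, kin, get_obs, vision, order
g=[180,0,164.9]
z=.2365
while z>.2105:
    z-=.003
    hit=manip.servo_line((.5971,-.2393,z),g,.02,contact_N=10)
    o=get_obs();print(hit,round(o['clock'],2),o['eef_pos'].round(4),o['wrist_force'].round(1),o['moment'].round(2))
    if hit: break
```

```text
False 14.32 [ 0.597  -0.2393  0.2333] [ 0.5  0.9 -3. ] [-0.01  0.07  0.06]
False 14.62 [ 0.597  -0.2393  0.2304] [-0.4 -0.3 -1.9] [-0.06  0.33 -0.01]
False 14.93 [ 0.5969 -0.2393  0.2273] [-2.  -0.1 -0.6] [-0.11  0.51 -0.02]
False 15.22 [ 0.597  -0.2394  0.2242] [-2.6 -1.5  0.1] [-0.26  0.64 -0.04]
False 15.53 [ 0.597  -0.2394  0.2212] [-2.2 -2.2  0. ] [-0.41  0.7  -0.02]
False 15.82 [ 0.597  -0.2394  0.2182] [-3.4 -2.5 -2.3] [-0.47  0.77 -0.03]
False 16.12 [ 0.597  -0.2394  0.2153] [-3.4 -2.5 -0.6] [-0.58  0.83  0.01]
False 16.43 [ 0.5971 -0.2394  0.2123] [-3.9 -3.2 -0.5] [-0.64  1.   -0.06]
False 16.73 [ 0.597  -0.2394  0.2094] [-4.5 -2.9  0.2] [-0.68  0.99 -0.1 ]
```

Run:
```python
from rig import manip, fingers, kin, get_obs, vision, order
g=[180,0,164.9]
z=.2094
for x,y in((.5966,-.2398),(.5961,-.2402),(.5956,-.2406)):
    manip.servo_line((x,y,z),g,.01,contact_N=10);manip.dwell(.1)
    o=get_obs();print(round(o['clock'],2),o['eef_pos'].round(4),o['wrist_force'].round(1),o['moment'].round(2))
```

```text
17.07 [ 0.5968 -0.2395  0.2093] [-1.1  0.3 -1.4] [ 0.19  0.38 -0.01]
17.43 [ 0.5964 -0.2397  0.2093] [ 1.8  5.7 -3. ] [ 1.3  -0.46  0.  ]
17.77 [ 0.5958 -0.2399  0.2093] [ 1.4  6.8 -2.9] [ 1.59 -0.49  0.01]
```

Run:
```python
from rig import manip, fingers, kin, get_obs, vision, order
g=[180,0,164.9]
x,y=.5965,-.2397
z=.2094
while z>.152:
    z-=.005
    hit=manip.servo_line((x,y,z),g,.025,contact_N=12)
    o=get_obs();print(hit,round(o['clock'],2),o['eef_pos'].round(4),o['wrist_force'].round(1),o['moment'].round(2))
    if hit: break
```

```text
False 18.13 [ 0.5964 -0.2396  0.204 ] [ 1.3  3.7 -4.7] [ 0.87 -0.21  0.04]
False 18.48 [ 0.5962 -0.2396  0.1988] [ 1.2  4.3 -5.7] [ 0.98 -0.11 -0.01]
False 18.83 [ 0.5964 -0.2396  0.194 ] [ 0.5  4.5 -6.2] [ 0.97 -0.04 -0.03]
False 19.18 [ 0.5964 -0.2396  0.1891] [ 0.1  5.1 -6.3] [ 1.1  -0.04 -0.01]
False 19.53 [ 0.5966 -0.2396  0.1845] [-1.3  5.3 -3.6] [ 1.17 -0.07 -0.01]
False 19.88 [ 0.5966 -0.2396  0.1795] [ 0.3  5.4 -4.1] [ 1.19 -0.1  -0.01]
False 20.23 [ 0.5966 -0.2396  0.1745] [ 0.1  5.8 -3.4] [ 1.16 -0.09  0.03]
False 20.58 [ 0.5966 -0.2396  0.1695] [ 0.3  5.6 -4.1] [ 1.21 -0.02 -0.02]
False 20.93 [ 0.5966 -0.2396  0.1645] [ 0.2  6.1 -4.1] [ 1.17 -0.05  0.03]
False 21.28 [ 0.5966 -0.2396  0.1594] [ 0.6  4.6 -4.1] [ 1.15 -0.04  0.04]
False 21.63 [ 0.5966 -0.2396  0.1544] [ 0.2  5.3 -3.3] [ 1.09 -0.04  0.01]
False 21.98 [ 0.5966 -0.2396  0.1494] [-0.3  5.4 -4. ] [ 1.07 -0.04  0.01]
```

Run:
```python
from rig import manip, fingers, kin, get_obs, vision, order
import cv2,pickle,numpy as np
g=[180,0,164.9]
x,y=.5965,-.2397
hit=False;z=.1494
while z>.141 and not hit:
    z-=.001
    hit=manip.servo_line((x,y,z),g,.008,contact_N=11)
    o=get_obs();print(hit,round(o['clock'],2),o['eef_pos'].round(4),o['wrist_force'].round(1),o['moment'].round(2))
    if o['wrist_force'][2]>9: break
im=[]
for m,r in(("scene",(70,170,180,280)),("side",(160,260,300,400))):
    s=vision.snapshot(m);pickle.dump(s,open(m+"5.pkl","wb"))
    im.append(cv2.resize(s["color"][r[0]:r[1],r[2]:r[3]],(400,400),interpolation=2))
cv2.imwrite("pics/seat5.png",np.hstack(im))
```

```text
False 22.26 [ 0.5966 -0.2396  0.1486] [ 0.3  5.5 -2.9] [1.13 0.06 0.03]
False 22.53 [ 0.5966 -0.2397  0.1477] [-1.1  5.1 -3.1] [ 1.16 -0.01  0.04]
False 22.81 [ 0.5966 -0.2397  0.1467] [ 0.3  5.7 -2.7] [1.06 0.03 0.06]
True 23.02 [ 0.5966 -0.2396  0.1464] [-0.9  1.1  4.2] [0.2  0.12 0.01]
```

View pics/seat5.png

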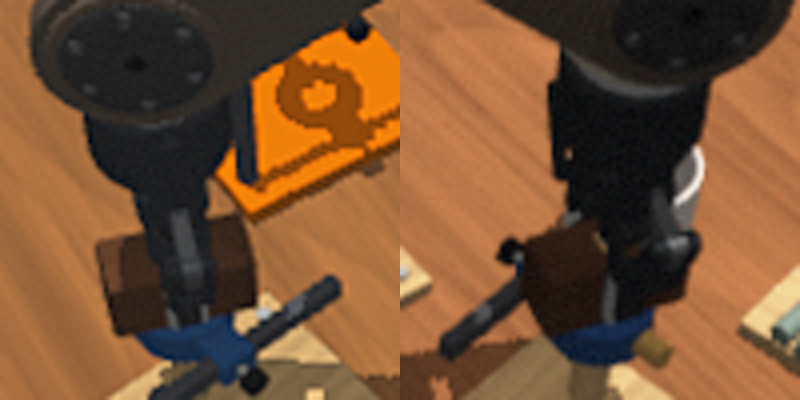

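It stopped dead at TCP 0.1464, against an expected 0.146, with the head on the ring. One light settling push, then release, retreat straight up and check.

```bash
python3 - <<'E'
from rig import manip, fingers, kin, get_obs, vision, order
import cv2,pickle,numpy as np
g=[180,0,164.9]
p=get_obs()['eef_pos']
hit=manip.servo_line((.5965,-.2397,.1455),g,.008,contact_N=7)
o=get_obs();print(hit,o['eef_pos'],o['wrist_force'].round(1),o['moment'].round(2))
fingers.let_go();o=get_obs();print(o['eef_pos'],o['wrist_force'].round(1),o['width'])
manip.servo_line((.5965,-.2397,.263),g,.1);manip.dwell(.2)
s=vision.snapshot("wrist");pickle.dump(s,open("wrist6.pkl","wb"));cv2.imwrite("pics/wrist6.png",s["color"])
manip.movep((.497,.15,.33),g)
im=[]
for m,r in(("scene",(80,180,180,280)),("side",(180,280,300,400))):
    s=vision.snapshot(m);pickle.dump(s,open(m+"6.pkl","wb"));cv2.imwrite(f"pics/{m}6.png",s["color"])
    im.append(cv2.resize(s["color"][r[0]:r[1],r[2]:r[3]],(400,400),interpolation=2))
cv2.imwrite("pics/done6.png",np.hstack(im));print(get_obs()['clock'])
E
python3 - <<'E'
from h import *
for n,r in(("wrist6",(150,270,240,330)),("side6",(190,250,310,390)),("scene6",(90,160,190,260))):
    s=ld(n);c=cloud(s)[r[0]:r[1],r[2]:r[3]];m=(c[...,2]>.172)&(c[...,2]<.2);P=c[m]
    P=P[abs(P[:,2]-np.percentile(P[:,2],80))<.006]
    A=np.c_[P[:,:2]-P[:,:2].mean(0),np.ones(len(P))];print(n,len(P),"plane",np.linalg.lstsq(A,P[:,2],rcond=None)[0].round(4),P.mean(0).round(4))
E
```

```text
True [ 0.59661661 -0.23956839  0.14641792] [-0.3  0.   5. ] [-0.05  0.05 -0.04]
[ 0.59600165 -0.238665    0.14522262] [-0.3  0.4 -0.3] 0.08517698289466176
27.0583
wrist6 5102 plane [ 0.0046 -0.0012  0.1858] [ 0.5916 -0.2384  0.1858]
side6 560 plane [0.0079 0.0042 0.1859] [ 0.5931 -0.2408  0.1859]
scene6 536 plane [-0.0074 -0.0079  0.185 ] [ 0.5975 -0.2365  0.185 ]
```

View pics/done6.png

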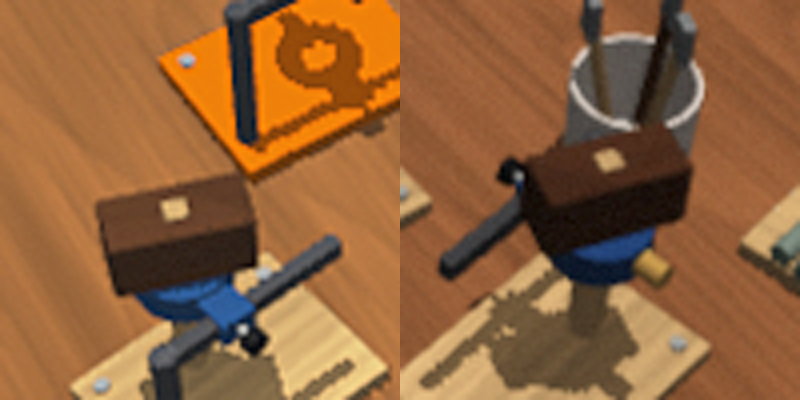

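View pics/scene6.png

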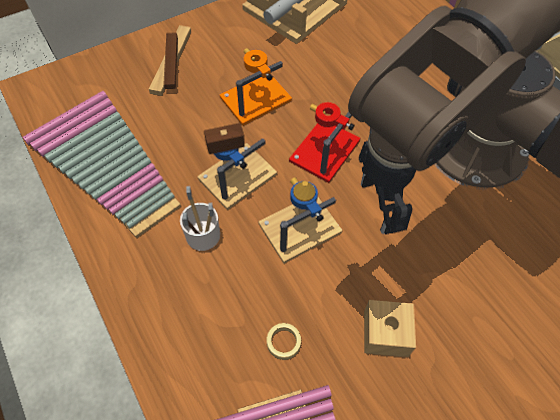

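The head top reads 0.185–0.186, against 0.185 nominal, and it is level. The bystanders haven't moved.

Run:
```python
from rig import order,get_obs
order.finish_job();print(get_obs()['clock'])
```

```text
the job is handed in; nothing more can be done
the job is handed in; nothing more can be done
```

The mallet is out of the block stand and seated in the empty blue ring. I released it and handed the job in with the clock at about 27 s of the 72 s allowed; no verdict is reported.

- **Insertion:** The handle went down through the ring past the spring pin under contact guards, with wrist force readings staying under about 9 N. The head stopped dead with the TCP at 0.1464 m, where I expected 0.146 m. A light settling push then moved it no further.
- **Last checks:** The head top measured 0.185–0.186 m, against 0.185 m when fully seated. It was level to within about 0.011 rad, and the gripper was clear. By eye, the pot, tape roll and cone tool had not moved between the first and last scene pictures.
- **Not checked directly:** The pin's travel was not read as a number. I inferred it from the steady sideways force of about 5 N while the handle went down.
- **Disagreement:** The cameras differed by about 3 mm on where the ring is. I settled it by comparing handle and ring in the same images, then by feel during insertion. One nudge while centring went the wrong way, so I set the insertion line back about 1 mm.

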